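Press the retainer cap home and lean the press bar in its drying rest

ROBOT

A 6-joint arm with a two-finger parallel gripper is mounted at the origin on the work surface. World frame = base frame: x ahead of the robot, y to its left, z up, the work surface at z = 0. Lengths are in mm, angles in rad, forces in N, time in s.
With the tool pointing down it reaches from about 400 to 925 mm from the base axis. Payload 12.5 kg.
Tool frame: the origin (TCP) lies midway between the tips of the shut fingers; the grasp point (between the pads) lies 19 mm behind it (env.tcp_to_grasp is the distance from the TCP to the grasp point, in mm); z points along the fingers, y is the line along which they close (so a half turn about z gives the same grasp; the last joint's range is limited). The gripper opens to 95 mm and grips with 3 to 60 N. Pads are 20 mm wide; open, the fingers measure 119 mm over their backs; the gripper's body (75 mm by 180 mm) begins 59 mm behind the grasp point.
Start: joints at [1.088, 0.491, 1.559, -0, 1.092, -0.106], TCP at [229.952, 581.179, 214.661] pointing down, gripper open.
Joint ranges: [-3.1, 3.1], [-0.84, 2.19], [0.05, 2.79], [-1.13, 4.28], [0.06, 2.93], [-2.69, 2.69]. Speed limits (rad/s): [2.22, 2.22, 2.79, 3.14, 3.14, 3.14].

INTERFACE

Orientations are given as [roll, pitch, yaw] about the fixed x, y, z axes, in that order (R = Rz(yaw) Ry(pitch) Rx(roll)).
In Python, from cell import env gives the robot as it stands. The module is installed in compiled form; this text tells all that it offers.
- The arm moves only by the tool step_arm, never from a script. Its argument "plan" is a list that holds one entry, the list of rows, each a list of 5 numbers: the shift along the tool's x, y, z in mm, then the turn about the tool's z in degrees, then the opening, from -1 (shut) to 1 (fully open). A call has 1 to 8 rows; each row is the pose to reach, as a shift and turn from the pose commanded when the call began, along the tool's axes at that moment; what a row does not reach only later rows make up. A row lasts 1/12 s, in which the tool goes at most 41.7 mm and 7.16 degrees, less where a joint would pass 70% of its speed; a pose out of reach is approached as far as the arm can. A call with a gripper value outside its range is refused whole. The fingers move at their own pace and stop on an object; the grip force is fixed at half the most. Time passes only in rows, so rows that repeat a pose let the fingers close. It gives the time, the measured TCP pose, the force, the opening and the grip force at its end, in the units of the state.
- env.state(): the state, without advancing time (a new reading comes with each control period).
- env.read_camera(name): name is "side" or "top" or "wrist"; returns the picture (400x640x3 uint8, blue, green, red); there is no depth.
- env.get_calibration(name): a dict with "K" (3x3 intrinsics, pixels), "extrinsics" (4x4, takes a point from world to camera coordinates). Camera axes: x right, y up, looking along -z (the intrinsics and any distortion apply to the point x, -y, -z); pixel columns grow to the right and rows downward; lengths in mm; the calibration is good to about 2 mm. A picture is of the moment at which its call begins: read the wrist's pose just before it. get_calibration takes no time and is no camera call; for the wrist camera it gives the pose at the moment of the call.
- env.job_done(): hands the job in; it is judged then, once.
The state is a dict: "t": time; "joints": joint angles; "qvel": joint speeds; "tau": joint torques, N m; "eef_pos": TCP position; "tcp_rot": TCP orientation; "ft_force": force on the tool from outside, world axes, zero at the start; "moment": the same for the moment, N m; "opening": opening from 0.0 (shut) to 1.0 (fully open); "grip_force": force on a finger pad.
Only numpy, scipy, OpenCV 4.12 (cv2) and the standard library are available. Lean on these libraries where they do the work, as an engineer would, in place of code of your own. Each camera call takes 0.05 s, during which the arm holds its last target. There are 200 camera calls.

TASK

The blue retainer cap has popped up out of the black stage adapter: take the press bar from its upright holder and, with the bar upright, press the cap down with its foot until fully home, never touching adapter or cap with the gripper or arm. Then gently lean the bar in the drying rest, near its middle: foot on the steel plate and against the orange stop, a flat side squarely on the top of the white panel, and let go. Do not slam the bar or let it topple, and leave the other things where they stand.

Things in the scene. Friction and masses are not known exactly. Their poses are not given: they have to be found in the camera images.
- press_bar: Loose press bar, about 0.3 kg, 240 mm long: aluminium square bar 22 x 22 mm, black rubber foot 28 x 28 x 16 mm at the lower end, green band at the top. Origin: centre of the foot's underside; z along the bar to its top, x and y square to its flat sides. Starts upright in the holder, turned with it, foot on the pocket floor. Centre of mass about 100 mm from the foot's underside.
- holder: Fixed upright holder: grey square sleeve (44 mm outside, 32 mm square pocket) on a 100 mm square steel plate. Origin: centre of its underside; pocket floor 6 mm up, sleeve rim 60 mm up; x and y along the pocket's sides.
- adapter: Fixed black stage adapter block 100 x 100 x 34 mm with a round recess (54 mm across, 12 mm deep) in the middle of its top. Origin: centre of its underside, z up. The cap sits in the recess.
- cap_top (a point): Centre (white dot) of the top of the blue retainer cap, a disc 50 mm across. Popped up it stands up to 8 mm above the adapter's top; fully home it is flush with it.
- retainer (a joint): How far the blue cap has been pressed down, m: 0 = fully popped up, 0.008 = fully home (hard stop). It resists with about 9 N all the way and stays where it is left.
- rest: Fixed drying rest. Origin: centre of underside of its steel plate, 160 (x) x 170 (y) x 8 mm; z up, x from panel to stop, roughly away from the robot. White panel: 150 mm along y, 10 mm thick, stop-side face at x = -55 mm, top at z = 148 mm. Orange stop: 150 mm along y, panel-side face at x = +41 mm, top at z = 33 mm. Placed right, the bar leans about 28 degrees, top towards -x.
- jar: Bystander: white specimen jar with red lid, 66 mm across, 70 mm high. Origin: centre of underside.
- mouse: Bystander: black computer mouse 100 x 60 x 32 mm. Origin: centre of underside.
- psu: Bystander: silver power supply box 60 x 70 x 100 mm. Origin: centre of underside.
- vial: Bystander: small red vial 24 mm across, 40 mm high. Origin: centre of underside.
Things that resemble listed ones, but are neither listed nor needed, are in the scene too. There is more than one size of the press_bar; the one meant has the size given above.

How it is judged (in metres and radians):
On the way:
1. the cap is pressed fully home by the upright press bar (value of joint retainer above 0.0065 m and contact force between press_bar and adapter above 1 N and angle between press_bar's own z axis and vertical below 0.17 rad), for 0.05 s.
At the end, for the whole second after the job is handed in: Cap pressed at least 6.5 of 8 mm. The released bar rests leaning 24 to 32 degrees from vertical in the rest, foot on the plate within about 6 mm of the stop and 55 mm of the rest's middle (y), a flat side square to the panel within 11 degrees (value of joint retainer above 0.0065 m and angle between press_bar's own z axis and vertical between 0.42 and 0.56 rad and x of press_bar in the frame of rest between 0.0215 and 0.033 m and z of press_bar in the frame of rest between 0.009 and 0.02 m and y of press_bar in the frame of rest between -0.055 and 0.055 m and (angle between the y axis of press_bar and the y axis of rest, either way round below 0.2 rad or angle between the x axis of press_bar and the y axis of rest, either way round below 0.2 rad) and contact force between press_bar and rest above 0.5 N and linear speed of press_bar below 0.02 m/s and angular speed of press_bar below 0.1 rad/s); the robot touches nothing.
It fails at once if the gripper or arm touches the adapter or its cap (contact force between any of the fingers, the arm and adapter above 0.5 N).
It fails at once if the bar topples (angle between press_bar's own z axis and vertical above 1.1 rad).
It fails at once if the bar is slammed into the rest (more than 40 N) (contact force between press_bar and rest above 40 N).
It fails at once if a bystander is moved by more than 25 mm (distance of any of jar, mouse, psu, vial from where it was at the start of the episode above 0.025 m).
It also fails if it takes over 48 s, if anything falls off the work surface, if the arm or the gripper's body presses on something with over 40 N, if the wrist force passes 120 N, or if a joint passes its speed limit or range.

## Working session

There is one attempt and no reset: what is moved stays moved. The work goes in short steps, Python scripts to look and compute and a tool call to move; the robot and the scene stay as the last step left them, time stands still between calls to the robot, and variables do not carry over. Pictures are saved under pics/ and viewed, at most 10 in all, crops included, and the job is handed in when it is done.

Besides the shell and the picture viewer there is one more tool, called after "Emit:" as name(argument=value, ...), one argument or row to a line, values as JSON. step_arm: Moves the arm, as the interface text tells. Its arguments: {"type":"object","properties":{"plan":{"type":"array"}},"required":["plan"]}

```bash
mkdir -p pics; python3 - <<'E'
from cell import env
import cv2,numpy as np
for n in("side","top","wrist"):
    cv2.imwrite(f"pics/{n}0.png",env.read_camera(n)); c=env.get_calibration(n); print(n,np.round(c["K"],1).tolist(),np.round(c["extrinsics"],3).tolist(),[k for k in c])
print(env.state()); print(env.tcp_to_grasp)
E
```

```text
side [[498.1, 0.0, 312.3], [0.0, 498.1, 201.8], [0.0, 0.0, 1.0]] [[0.996, -0.091, 0.013, -565.391], [0.036, 0.521, 0.853, -85.642], [-0.084, -0.849, 0.522, -1268.869], [0.0, 0.0, 0.0, 1.0]] ['K', 'extrinsics']
top [[377.4, 0.0, 317.1], [0.0, 377.4, 199.1], [0.0, 0.0, 1.0]] [[-0.013, -1.0, 0.027, 0.737], [0.981, -0.007, 0.192, -566.492], [-0.192, 0.028, 0.981, -843.509], [0.0, 0.0, 0.0, 1.0]] ['K', 'extrinsics']
wrist [[350.2, 0.0, 323.2], [0.0, 350.2, 202.0], [0.0, 0.0, 1.0]] [[0.367, 0.93, 0.0, -625.178], [-0.894, 0.353, -0.276, 31.327], [-0.257, 0.101, 0.961, -390.469], [0.0, 0.0, 0.0, 1.0]] ['K', 'extrinsics']
{'t': 0.15, 'joints': array([ 1.08834296e+00,  4.91354736e-01,  1.55930568e+00,  8.25545054e-06,
        1.09168692e+00, -1.05588128e-01]), 'qvel': array([ 6.12346000e-04, -3.22108721e-03, -2.25244855e-03,  9.16799518e-05,
        2.57672363e-03, -6.18203978e-04]), 'tau': array([ 1.28621134e-03, -6.12889051e+01, -2.58277309e+01,  6.92289392e-02,
        4.73296770e-02, -6.96459551e-05]), 'eef_pos': array([229.89437812, 580.99752481, 214.23851631]), 'tcp_rot': array([-3.14084294e+00, -8.68204293e-05,  2.76472357e+00]), 'ft_force': array([-0.19246971, -0.57862976,  0.01193368]), 'moment': array([0.05904148, 0.08058166, 0.03308682]), 'grip_force': 0.0, 'opening': 0.9977502843063837}
18.8
```

View pics/top0.png

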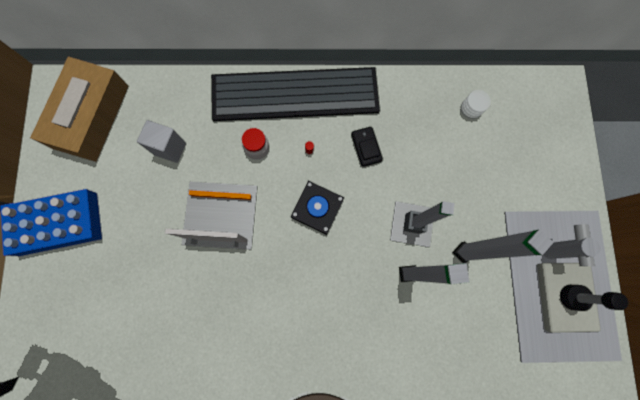

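View pics/side0.png

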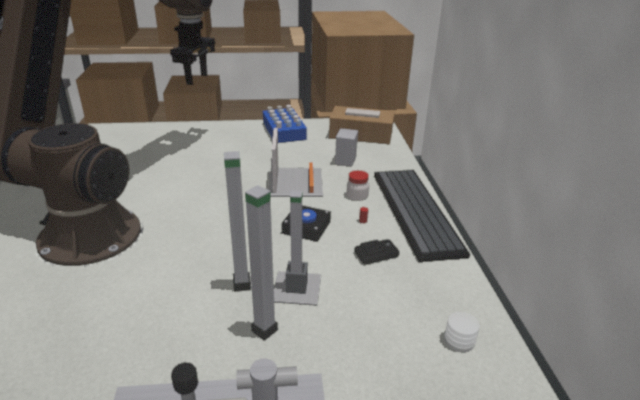

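The top view shows the holder with a bar at (412,224), the bar's top near (440,208). It also shows the adapter cap at (318,206), the rest's stop at (220,195) and panel at (205,235), and two free-standing decoy bars. The side view shows the same things: the holder bar with its green band at (296,198) and two taller bars to its left. I'll take measurements from both.

```bash
cat > h.py <<'E'
from cell import env
import cv2,numpy as np
def cal(n):
    c=env.get_calibration(n); return np.array(c["K"]),np.array(c["extrinsics"])
def ray(c,uv):
    K,E=c; x,y=(uv[0]-K[0,2])/K[0,0],(uv[1]-K[1,2])/K[1,1]
    R=E[:3,:3]; d=R.T@np.array([x,-y,-1.]); return -R.T@E[:3,3],d/np.linalg.norm(d)
def onz(c,uv,z):
    o,d=ray(c,uv); return o+d*(z-o[2])/d[2]
def tri(*cu):
    A=np.zeros((3,3));b=np.zeros(3);L=[ray(c,u) for c,u in cu]
    for o,d in L: P=np.eye(3)-np.outer(d,d);A+=P;b+=P@o
    p=np.linalg.solve(A,b); return p,max(np.linalg.norm(np.cross(p-o,d)) for o,d in L)
def proj(c,p):
    K,E=c;q=E[:3,:3]@np.asarray(p,float)+E[:3,3]; return K[0,0]*q[0]/-q[2]+K[0,2],K[1,1]*-q[1]/-q[2]+K[1,2]
def blobs(im,lo,hi,amin=8):
    m=cv2.inRange(cv2.cvtColor(im,cv2.COLOR_BGR2HSV),lo,hi)
    n,l,s,ce=cv2.connectedComponentsWithStats(m)
    return [(np.round(ce[i],1).tolist(),s[i].tolist(),cv2.minAreaRect(np.argwhere(l==i)[:,::-1].astype(np.float32))) for i in range(1,n) if s[i,4]>=amin]
E
python3 - <<'E'
from h import *
C=dict(green=((50,80,20),(85,255,255)),blue=((100,130,80),(125,255,255)),orange=((8,170,120),(20,255,255)),red=((0,180,90),(5,255,255)))
for n in("top","side"):
    im=cv2.imread(f"pics/{n}0.png")
    for k,(a,b) in C.items():
        for ce,s,r in blobs(im,a,b): print(n,k,ce,s,np.round(cv2.boxPoints(r)).tolist() if k=="orange" else "")
t,s=cv2.imread("pics/top0.png"),cv2.imread("pics/side0.png")
a=cv2.resize(t[180:290,380:480],None,fx=4,fy=4,interpolation=2);b=cv2.resize(s[150:300,220:330],None,fx=3.5,fy=3.5,interpolation=2)
c=np.zeros((525,800,3),np.uint8);c[:440,:400]=a;c[:b.shape[0],405:405+b.shape[1]]=b;cv2.imwrite("pics/z1.png",c)
E
```

```text
top green [439.9, 208.9] [439, 203, 3, 11, 18] 
top green [530.0, 243.4] [523, 231, 17, 24, 116] 
top green [446.6, 273.8] [444, 266, 6, 17, 53] 
top blue [47.7, 222.6] [0, 189, 92, 67, 2980] 
top blue [317.2, 206.0] [307, 196, 21, 21, 307] 
top orange [219.7, 194.3] [189, 191, 62, 8, 280] [[189.0, 195.0], [189.0, 190.0], [250.0, 194.0], [250.0, 198.0]]
top red [253.1, 139.3] [242, 129, 23, 22, 396] 
top red [308.9, 145.7] [306, 142, 7, 8, 49] 
side green [232.0, 163.2] [226, 161, 13, 6, 61] 
side green [258.8, 200.2] [247, 195, 22, 11, 105] 
side green [295.4, 199.6] [291, 198, 9, 4, 21] 
side blue [268.9, 120.1] [264, 111, 12, 20, 98] 
side blue [290.6, 130.6] [275, 111, 30, 30, 405] 
side blue [309.3, 215.5] [303, 209, 13, 13, 106]
```

View pics/z1.png

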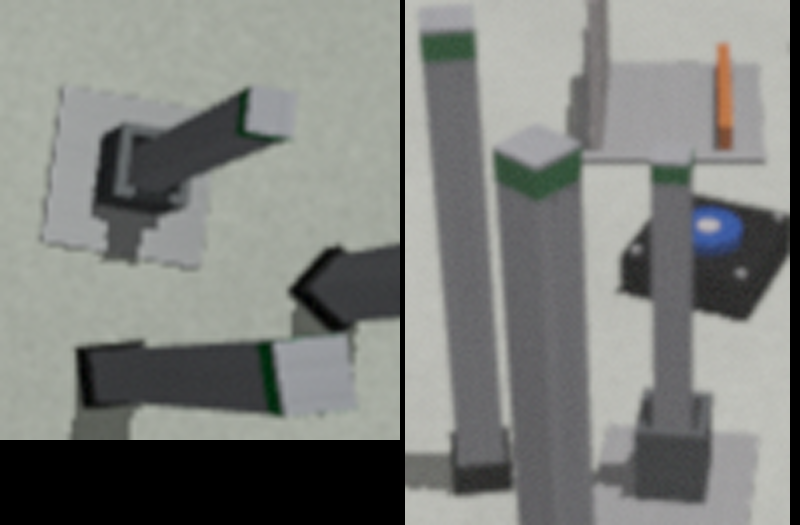

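The crops show the holder bar's top face at (447.3,208) in the top view and (296.3,194.3) in the side view. The holder plate and sleeve are turned about 6–8°. Two taller, thicker decoys stand nearby.

```bash
python3 - <<'E'
from h import *
T,S=cal("top"),cal("side"); f=lambda p:np.round(p,1).tolist()
p,e=tri((T,(447.3,208)),(S,(296.3,194.3)));print("bar top",f(p),round(e,1))
p,e=tri((T,(458,273.3)),(S,(232,155.1)));print("decoy1",f(p),round(e,1))
p,e=tri((T,(545,241)),(S,(258.3,193)));print("decoy2",f(p),round(e,1))
p,e=tri((T,(317.2,206)),(S,(307,213.7)));print("cap",f(p),round(e,1))
for u in [(395.8,202),(431.5,207),(429.5,246.8),(390.5,240.5)]: print("plate",f(onz(T,u,6)))
for u in [(189,195),(250,198),(189,190.5),(250,194)]: print("stop",f(onz(T,u,33)))
for u in [(253.1,139.3)]: print("jar",f(onz(T,u,70)))
for u in [(308.9,145.7)]: print("vial",f(onz(T,u,40)))
for u in [(158,133)]: print("psu",f(onz(T,u,100)))
for u in [(366,145)]: print("mouse",f(onz(T,u,25)))
t=cv2.imread("pics/top0.png");a=cv2.resize(t[170:260,160:350],None,fx=4.2,fy=4.2,interpolation=2);cv2.imwrite("pics/z2.png",a)
E
```

```text
bar top [510.6, -243.6, 244.8] 0.1
decoy1 [390.4, -222.4, 323.5] 0.1
decoy2 [440.5, -370.5, 325.1] 0.3
cap [552.3, -5.2, 43.9] 0.6
plate [567.0, -204.8, 6.0]
plate [553.5, -294.7, 6.0]
plate [453.8, -282.6, 6.0]
plate [470.3, -186.5, 6.0]
stop [583.1, 304.8, 33.0]
stop [574.6, 157.6, 33.0]
stop [594.3, 305.4, 33.0]
stop [584.5, 157.8, 33.0]
jar [711.0, 147.6, 70.0]
vial [704.8, 13.4, 40.0]
psu [716.0, 362.4, 100.0]
mouse [711.4, -131.8, 25.0]
```

View pics/z2.png

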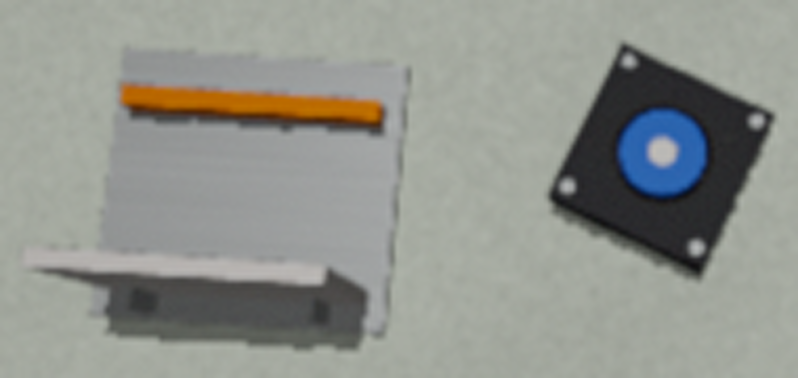

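The crop shows the rest with its orange stop at roughly (120–380,105), the panel top at (30–325,265), and the adapter with its cap dot at (662,152). My estimates are rest yaw ≈ -3.5°, holder yaw ≈ -9°, and the bar top at (510.6,-243.6,245). Next I'll fly via the rest and adapter to get wrist views.

Emit:
step_arm(
  plan=[
    [[0,0,-80,7,1],[-100,-40,-166,14,1],[-140,-56,-166,21,1],[-180,-72,-166,28,1],[-220,-88,-166,35,1],[-260,-104,-166,42,1],[-300,-120,-166,49,1],[-340,-136,-166,56,1]],
  ],
)

```text
t: 0.82
eef_pos: [419.8, 401.1, 368.5]
tcp_rot: [3.141, -0.0, 1.782]
ft_force: [0.0, 0.7, 0.2]
opening: 1.001
grip_force: 0.0
```

```bash
cat >> h.py <<'E'
def to(x,y,z,yaw):
    s=env.state(); w=s["tcp_rot"][2]; d=np.array([x,y,z])-s["eef_pos"]
    c,n=np.cos(w),np.sin(w)
    print("at",np.round(s["eef_pos"],1),round(np.degrees(w),2),"t",round(s["t"],2),"f",np.round(s["ft_force"],1),"| shift",np.round([c*d[0]+n*d[1],n*d[0]-c*d[1],-d[2]],1),"turn",round((np.degrees(w)-yaw+180)%360-180,1))
E
python3 -c "
from h import *;to(600,230,380,-3.5)"
```

```text
at [419.8 401.1 368.5] 102.09 t 0.82 f [0.  0.7 0.2] | shift [-205.1  140.3  -11.5] turn 105.6
```

Emit:
step_arm(
  plan=[
    [[-30,20,-11,7,1],[-60,40,-11,14,1],[-90,60,-11,21,1],[-120,80,-11,28,1],[-145,100,-11,35,1],[-170,115,-11,42,1],[-190,130,-11,49,1],[-205,140,-11,56,1]],
  ],
)

```text
t: 1.48
eef_pos: [601.1, 230.7, 378.0]
tcp_rot: [-3.141, 0.001, 0.803]
ft_force: [0.7, 0.0, -0.1]
opening: 0.999
grip_force: 0.0
```

Emit:
step_arm(
  plan=[
    [[0,0,0,7,1],[0,0,0,14,1],[0,0,0,21,1],[0,0,0,28,1],[0,0,0,35,1],[0,0,0,42,1],[0,0,0,49,1],[0,0,0,49,1]],
  ],
)

```text
t: 2.15
eef_pos: [599.6, 232.5, 378.3]
tcp_rot: [3.141, 0.0, -0.051]
ft_force: [-0.2, -0.5, -0.7]
opening: 1.001
grip_force: 0.0
```

```bash
python3 - <<'E'
from h import *
K=cal("wrist");im=env.read_camera("wrist");cv2.imwrite("pics/w1.png",im);np.savez("w1.npz",K=K[0],E=K[1])
to(600,0,380,-9)
E
```

```text
at [599.6 232.5 378.4] -2.47 t 2.2 f [-0.8 -0.5 -0.2] | shift [ 10.5 232.2  -1.6] turn 6.5
```

View pics/w1.png

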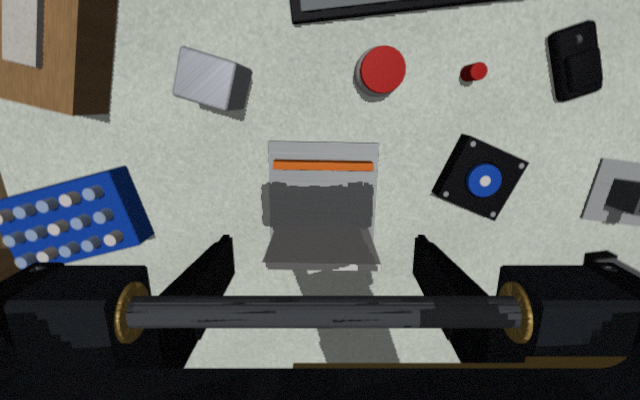

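The wrist view shows the stop at (272–373,161–170), the plate's far edge at y≈141, the cap dot at (485,181) and the gripper's shadow. I'll measure from this, then move to the holder.

```bash
python3 - <<'E'
from h import *
d=np.load("w1.npz");W=(d["K"],d["E"]);T=cal("top");f=lambda p:np.round(p,1).tolist()
w=cv2.imread("pics/w1.png");t=cv2.imread("pics/top0.png")
def dot(im,c,r):
    g=im.astype(int);m=np.zeros(im.shape[:2],np.uint8);cv2.circle(m,c,r,1,-1);m=m*(g[...,2]>150).astype(np.uint8);M=cv2.moments(m,True);return M["m10"]/M["m00"],M["m01"]/M["m00"]
a,b=dot(w,(485,181),9),dot(t,(317,206),6);p,e=tri((W,a),(T,b));print("cap",a,b,f(p),round(e,1),f(onz(W,a,42)),f(onz(T,b,42)))
for n,im,c in(("w",w,W),("t",t,T)):
    m=cv2.inRange(cv2.cvtColor(im,cv2.COLOR_BGR2HSV),(8,150,100),(20,255,255)); ys,xs=np.nonzero(m); x0,x1=xs.min(),xs.max()
    cols=np.arange(x0+4,x1-3)
    for nm,fn in(("far",lambda v:v.min()-.5),("near",lambda v:v.max()+.5)):
        k=np.polyfit(cols,[fn(ys[xs==x]) for x in cols],1)
        A,B=[onz(c,(x,np.polyval(k,x)),33) for x in(x0-.5,x1+.5)];print(n,nm,f(A),f(B),"mid",f((A+B)/2),"yaw",round(np.degrees(np.arctan2(-(A-B)[0],(A-B)[1])),2))
# stop height: midpoints of near/far centre triangulated
for u in[(268,141),(379,143)]: print("plate far w",f(onz(W,u,8)))
for u in[(160+124/4.2,170+47/4.2),(160+408/4.2,170+67/4.2),(160+383/4.2,170+335/4.2)]: print("plate t",f(onz(T,u,8)))
for u in[(160+28/4.2,170+250/4.2),(160+325/4.2,170+268/4.2),(160+28/4.2,170+267/4.2),(160+323/4.2,170+284/4.2)]: print("panel t",f(onz(T,u,148)))
to(511,-243,380,-9)
E
```

```text
cap (484.74074074074076, 180.58024691358025) (317.3666666666667, 205.63333333333333) [552.8, -5.3, 39.4] 0.7 [553.0, -3.6, 42.0] [552.9, -5.7, 42.0]Traceback (most recent call last):
  File "<stdin>", line 11, in <module>
  File "<stdin>", line 10, in <lambda>
    return umr_minimum(a, axis, None, out, keepdims, initial, where)
ValueError: zero-size array to reduction operation minimum which has no identity
```

```bash
python3 - <<'E'
from h import *
d=np.load("w1.npz");W=(d["K"],d["E"]);T=cal("top");f=lambda p:np.round(p,1).tolist()
w=cv2.imread("pics/w1.png");t=cv2.imread("pics/top0.png")
for n,im,c,(r0,r1,c0,c1) in(("w",w,W,(150,180,260,385)),("t",t,T,(185,205,180,260))):
    m=cv2.inRange(cv2.cvtColor(im,cv2.COLOR_BGR2HSV),(6,150,150),(22,255,255))[r0:r1,c0:c1]; ys,xs=np.nonzero(m);ys=ys+r0;xs=xs+c0; x0,x1=xs.min(),xs.max()
    cols=np.arange(x0+4,x1-3)
    for nm,fn in(("far",lambda v:v.min()-.5),("near",lambda v:v.max()+.5)):
        k=np.polyfit(cols,[fn(ys[xs==x]) for x in cols],1)
        A,B=[onz(c,(x,np.polyval(k,x)),33) for x in(x0-.5,x1+.5)];print(n,nm,f(A),f(B),"mid",f((A+B)/2),"yaw",round(np.degrees(np.arctan2(-(A-B)[0],(A-B)[1])),2))
for u in[(268,141),(379,143)]: print("plate far w",f(onz(W,u,8)))
for u in[(160+124/4.2,170+47/4.2),(160+408/4.2,170+67/4.2),(160+383/4.2,170+335/4.2)]: print("plate t",f(onz(T,u,8)))
for u in[(160+28/4.2,170+250/4.2),(160+325/4.2,170+268/4.2),(160+28/4.2,170+267/4.2),(160+323/4.2,170+284/4.2)]: print("panel t",f(onz(T,u,148)))
to(511,-243,380,-9)
E
```

```text
w far [595.9, 308.4, 33.0] [586.1, 160.5, 33.0] mid [591.0, 234.5, 33.0] yaw -3.78
w near [585.2, 309.4, 33.0] [574.7, 160.6, 33.0] mid [579.9, 235.0, 33.0] yaw -4.05
t far [595.7, 306.7, 33.0] [584.7, 156.6, 33.0] mid [590.2, 231.6, 33.0] yaw -4.2
t near [584.6, 306.1, 33.0] [574.2, 156.3, 33.0] mid [579.4, 231.2, 33.0] yaw -3.99
plate far w [623.4, 316.4, 8.0]
plate far w [611.9, 146.9, 8.0]
plate t [623.7, 313.2, 8.0]
plate t [610.3, 144.1, 8.0]
plate t [451.2, 155.7, 8.0]
panel t [486.2, 310.8, 148.0]
panel t [475.9, 164.6, 148.0]
panel t [477.8, 310.2, 148.0]
panel t [468.0, 165.4, 148.0]
at [599.6 232.5 378.4] -2.47 t 2.2 f [-0.8 -0.5 -0.2] | shift [-68.  478.9  -1.6] turn 6.5
```

Emit:
step_arm(
  plan=[
    [[-6,40,-2,1,1],[-12,80,-2,2,1],[-18,120,-2,3,1],[-24,160,-2,4,1],[-30,200,-2,5,1],[-36,240,-2,6,1],[-42,280,-2,6.5,1],[-48,320,-2,6.5,1]],
  ],
)

```text
t: 2.87
eef_pos: [536.4, -86.7, 380.8]
tcp_rot: [-3.142, -0.0, -0.154]
ft_force: [0.8, -0.0, -0.4]
opening: 1.004
grip_force: 0.0
```

Emit:
step_arm(
  plan=[
    [[-7,40,0,0,1],[-14,80,0,0,1],[-20,120,0,0,1],[-26,140,0,0,1],[-30,155,0,0,1],[-30,155,0,0,1]],
  ],
)

```text
t: 3.37
eef_pos: [482.0, -235.7, 380.4]
tcp_rot: [3.141, 0.0, -0.157]
ft_force: [0.4, 1.1, -0.3]
opening: 0.999
grip_force: 0.0
```

```bash
python3 - <<'E'
from h import *
K=cal("wrist");im=env.read_camera("wrist");cv2.imwrite("pics/w2.png",im);np.savez("w2.npz",K=K[0],E=K[1])
print(proj(K,(510.8,-243,246)));to(511,-243,380,-9)
E
```

```text
(np.float64(326.7448776308482), np.float64(158.77680173070064))
at [ 482.6 -234.3  380.5] -9.01 t 3.42 f [ 0.3 -0.2  0.6] | shift [29.4  4.1  0.5] turn -0.0
```

View pics/w2.png

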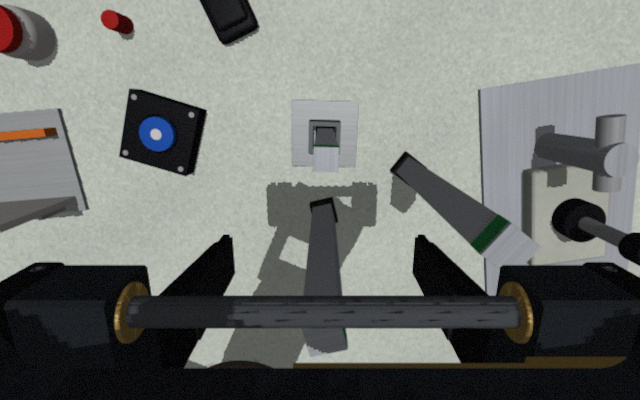

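The bar top appears at (326,160), close to the prediction of (326.7,158.8), and the holder's edges are square to the image. I'll descend now.

Emit:
step_arm(
  plan=[
    [[29,4,0,0,1],[29,4,0,0,1],[29,4,40,0,1],[29,4,80,0,1],[29,4,120,0,1],[29,4,150,0,1],[29,4,178,0,1],[29,4,178,0,1]],
  ],
)

```text
t: 4.08
eef_pos: [509.6, -239.6, 197.8]
tcp_rot: [-3.138, 0.007, -0.155]
ft_force: [-0.3, 0.1, 0.9]
opening: 1.002
grip_force: 0.0
```

Emit:
step_arm(
  plan=[
    [[0,0,0,0,-0.3],[0,0,0,0,-0.5],[0,0,0,0,-0.7],[0,0,0,0,-1],[0,0,0,0,-1],[0,0,0,0,-1],[0,0,0,0,-1],[0,0,0,0,-1]],
  ],
)

```text
t: 4.75
eef_pos: [511.1, -241.9, 202.8]
tcp_rot: [3.142, -0.0, -0.159]
ft_force: [0.1, 0.8, 0.5]
opening: 0.499
grip_force: 0.0
```

```bash
python3 - <<'E'
from h import *
print(env.state()["opening"],env.state()["grip_force"]);to(511,-243,202,-9)
E
```

```text
0.4989076230483806 0.0
at [ 511.1 -241.9  202.8] -9.09 t 4.75 f [0.1 0.8 0.5] | shift [0.1 1.1 0.8] turn -0.1
```

Emit:
step_arm(
  plan=[
    [[0,1,0,0,-1],[0,1,0,0,-1],[0,1,0,0,-1],[0,1,0,0,-1],[0,1,0,0,-1],[0,1,0,0,-1],[0,1,0,0,-1],[0,1,0,0,-1]],
  ],
)

```text
t: 5.42
eef_pos: [510.9, -242.8, 202.5]
tcp_rot: [-3.141, 0.0, -0.159]
ft_force: [0.7, 0.1, -1.1]
opening: 0.231
grip_force: 29.9
```

Emit:
step_arm(
  plan=[
    [[0,0,0,0,-1],[0,0,0,0,-1],[0,0,0,0,-1]],
  ],
)

```text
t: 5.67
eef_pos: [510.9, -242.8, 202.5]
tcp_rot: [-3.142, 0.0, -0.159]
ft_force: [0.2, 0.1, 0.0]
opening: 0.23
grip_force: 29.9
```

```bash
python3 - <<'E'
from h import *
print(env.state()["opening"],env.state()["grip_force"]);to(511,-243,202,-9)
E
```

```text
0.22999275015780785 29.867093861103058
at [ 510.9 -242.8  202.5] -9.09 t 5.67 f [0.2 0.1 0. ] | shift [0.1 0.2 0.5] turn -0.1
```

Emit:
step_arm(
  plan=[
    [[0,0,-8,0,-1],[0,0,-22,0,-1],[0,0,-37,0,-1],[0,0,-52,0,-1],[0,0,-67,0,-1],[0,0,-80,0,-1],[0,0,-85,0,-1],[0,0,-85,0,-1]],
  ],
)

```text
t: 6.33
eef_pos: [511.2, -242.9, 288.9]
tcp_rot: [3.141, -0.002, -0.159]
ft_force: [1.1, -0.6, -2.3]
opening: 0.232
grip_force: 29.9
```

```bash
python3 - <<'E'
from h import *
s=env.state();print(s["opening"],s["grip_force"]);to(552.9,-4.7,290,-4)
cv2.imwrite("pics/s2.png",np.vstack([cv2.resize(env.read_camera("side")[130:320,180:400],None,fx=3,fy=3,interpolation=2)]))
E
```

```text
0.23218472280636285 29.867085814476013
at [ 511.2 -242.9  288.9] -9.09 t 6.33 f [ 1.1 -0.6 -2.3] | shift [   3.6 -241.8   -1.1] turn -5.1
```

View pics/s2.png

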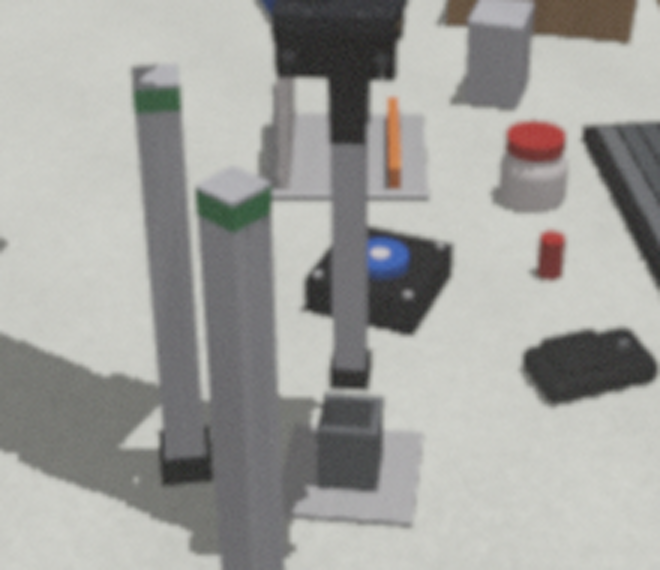

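The bar hangs upright in the gripper with its foot, at (350,370) in this crop, clear of the sleeve. Next is the move over the cap.

Emit:
step_arm(
  plan=[
    [[0,-12,0,-1,-1],[1,-32,0,-2,-1],[1,-58,0,-3,-1],[2,-86,0,-4,-1],[2,-114,0,-5,-1],[3,-142,0,-5,-1],[3,-170,0,-5,-1],[3,-195,0,-5,-1]],
  ],
)

```text
t: 7.05
eef_pos: [544.3, -48.4, 286.7]
tcp_rot: [-3.141, 0.002, -0.07]
ft_force: [0.7, 0.7, -2.1]
opening: 0.233
grip_force: 29.9
```

Emit:
step_arm(
  plan=[
    [[0,-20,0,0,-1],[0,-34,0,0,-1],[0,-43,0,0,-1],[0,-46,0,0,-1],[0,-46,0,0,-1],[0,-46,0,0,-1]],
  ],
)

```text
t: 7.55
eef_pos: [547.9, -5.2, 287.3]
tcp_rot: [3.142, 0.0, -0.071]
ft_force: [-0.1, 0.3, -2.1]
opening: 0.233
grip_force: 29.9
```

```bash
python3 - <<'E'
from h import *
to(552.9,-4.7,238,-4)
W=cal("wrist");w=env.read_camera("wrist");T=cal("top");t=env.read_camera("top");S=cal("side");s=env.read_camera("side")
def crop(im,c,r,k):
    x,y=[int(round(v)) for v in c];print(x-r,y-r,k);x=max(x,r);y=max(y,r);return cv2.resize(im[y-r:y+r,x-r:x+r],(k*2*r,k*2*r),interpolation=2)
p=(552.9,-4.7,60)
c=[crop(t,proj(T,p),33,6),crop(s,proj(S,p),33,6)];cv2.imwrite("pics/c3.png",np.hstack(c));cv2.imwrite("pics/w3.png",w)
for n,C in(("T",T),("S",S)): print(n,proj(C,(552.9,-4.7,42)),proj(C,(552.9,-4.7,93)))
E
```

```text
at [547.9  -5.2 287.3] -4.08 t 7.55 f [-0.1  0.3 -2.1] | shift [ 5.  -0.9 49.3] turn -0.1
284 171 6
274 175 6
T (np.float64(316.9665792049182), np.float64(205.62549648112108)) (np.float64(317.55034495034874), np.float64(201.70263709933036))
S (np.float64(306.9884385017873), np.float64(214.24903021282336)) (np.float64(307.14277767414507), np.float64(197.35795725672767))
```

View pics/c3.png

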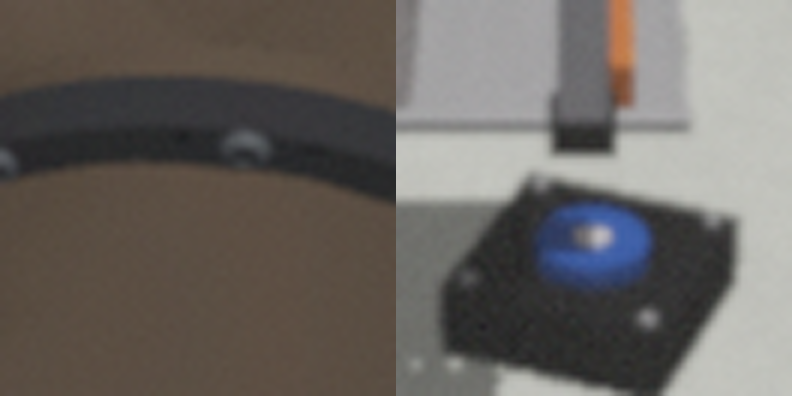

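The side crop shows the upright bar's foot at (583,140), slightly nearer the robot than the cap dot at (594,236), which fits the 5 mm offset still to come. The top view is blocked by the arm. Now I'll lower and press.

Emit:
step_arm(
  plan=[
    [[5,-1,5,0,-1],[5,-1,15,0,-1],[5,-1,27,0,-1],[5,-1,37,0,-1],[5,-1,43,0,-1],[5,-1,46,0,-1],[5,-1,46,0,-1],[5,-1,46,0,-1]],
  ],
)

```text
t: 8.37
eef_pos: [553.2, -4.3, 241.8]
tcp_rot: [-3.142, -0.0, -0.071]
ft_force: [-0.2, -0.4, -1.4]
opening: 0.231
grip_force: 30.0
```

Emit:
step_arm(
  plan=[
    [[0,0,2,0,-1],[0,0,4,0,-1],[0,0,6,0,-1],[0,0,7,0,-1],[0,0,8,0,-1],[0,0,9,0,-1],[0,0,9,0,-1]],
  ],
)

```text
t: 8.95
eef_pos: [553.3, -4.2, 233.4]
tcp_rot: [3.142, -0.002, -0.071]
ft_force: [0.1, -0.1, 5.5]
opening: 0.232
grip_force: 30.0
```

```bash
python3 -c "
from h import *;to(552.9,-4.7,230,-4);print(env.state()['moment'])"
```

```text
at [553.3  -4.2 233.4] -4.08 t 8.95 f [ 0.1 -0.1  5.5] | shift [-0.4  0.5  3.4] turn -0.1
[0.01333189 0.46119909 0.04260758]
```

Emit:
step_arm(
  plan=[
    [[0,0,1,0,-1],[0,0,2,0,-1],[0,0,3,0,-1],[0,0,4,0,-1],[0,0,4,0,-1]],
  ],
)

```text
t: 9.37
eef_pos: [553.8, -4.3, 230.4]
tcp_rot: [-3.142, -0.003, -0.071]
ft_force: [-0.7, 0.4, 11.9]
opening: 0.23
grip_force: 30.0
```

Emit:
step_arm(
  plan=[
    [[0,0,1,0,-1],[0,0,1,0,-1],[0,0,1,0,-1]],
  ],
)

```text
t: 9.62
eef_pos: [554.2, -4.3, 230.3]
tcp_rot: [3.142, -0.005, -0.071]
ft_force: [-1.9, 0.6, 21.0]
opening: 0.231
grip_force: 30.0
```

The force rose sharply at TCP z 230.3, so the cap is at its hard stop. I'll lift and check.

Emit:
step_arm(
  plan=[
    [[0,0,-1,0,-1],[0,0,-6,0,-1],[0,0,-20,0,-1],[0,0,-38,0,-1],[0,0,-55,0,-1],[0,0,-68,0,-1],[0,0,-74,0,-1],[0,0,-74,0,-1]],
  ],
)

```text
t: 10.28
eef_pos: [553.3, -4.3, 302.7]
tcp_rot: [3.142, -0.002, -0.071]
ft_force: [0.5, -0.2, -3.2]
opening: 0.231
grip_force: 30.0
```

```bash
python3 - <<'E'
from h import *
# rest frame: stop near face mid, yaw
yaw=np.radians(-4.0);c,n=np.cos(yaw),np.sin(yaw)
o=np.array([579.7,233.0])-41*np.array([c,n]); print("origin",o)
S=cal("side");s=env.read_camera("side");x,y=[int(v) for v in proj(S,(553,-4,80))]
cv2.imwrite("pics/c4.png",cv2.resize(s[y-70:y+40,x-60:x+60],None,fx=5,fy=5,interpolation=2));print(x-60,y-70)
st=env.state();f=st["eef_pos"]-[0,0,196.5];print("foot px pred",proj(S,f))
def P(x,y):return o+x*np.array([c,n])+y*np.array([-n,c])
t=P(20,0);print(t);to(t[0],t[1],305,-4)
E
```

```text
origin [538.79987394 235.86001542]
247 131
foot px pred (np.float64(307.19476796113526), np.float64(193.16677227057036))
[558.75115494 234.46488595]
at [553.   -4.2 301.6] -4.09 t 10.33 f [ 0.7  0.8 -2.2] | shift [ -11.3 -238.5   -3.4] turn -0.1
```

View pics/c4.png

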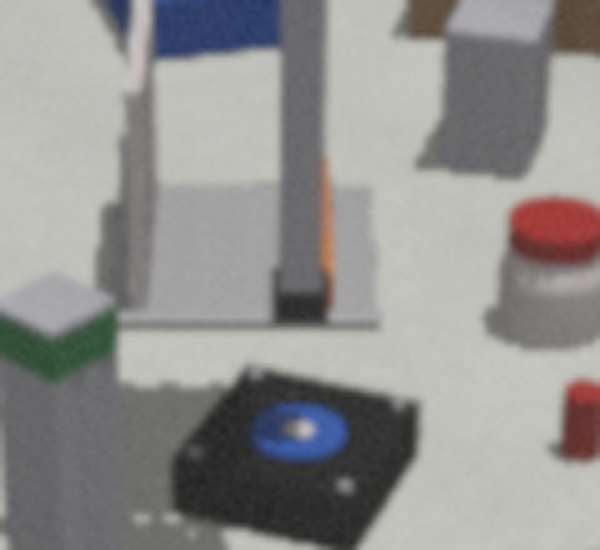

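The side crop shows the cap at (300,430), flush with the adapter top. The bar is upright with its foot at the predicted pixel. Next is the rest.

Emit:
step_arm(
  plan=[
    [[0,-12,-2,0,-1],[-1,-32,-3,0,-1],[-2,-58,-3,0,-1],[-4,-86,-3,0,-1],[-6,-114,-3,0,-1],[-8,-142,-3,0,-1],[-10,-170,-3,0,-1],[-11,-195,-3,0,-1]],
  ],
)

```text
t: 11.0
eef_pos: [555.2, 193.3, 303.5]
tcp_rot: [3.141, 0.002, -0.071]
ft_force: [0.8, -1.0, -1.7]
opening: 0.234
grip_force: 30.0
```

Emit:
step_arm(
  plan=[
    [[0,-20,0,0,-1],[0,-33,0,0,-1],[0,-41,0,0,-1],[0,-44,0,0,-1],[0,-44,0,0,-1],[0,-44,0,0,-1]],
  ],
)

```text
t: 11.5
eef_pos: [559.1, 234.2, 304.4]
tcp_rot: [3.141, 0.0, -0.072]
ft_force: [-0.1, 0.4, -2.2]
opening: 0.228
grip_force: 30.0
```

```bash
cat >> h.py <<'E'
YAW=np.radians(-4.0);cc,nn=np.cos(YAW),np.sin(YAW);O=np.array([538.8,235.9])
def P(x,y):return O+x*np.array([cc,nn])+y*np.array([-nn,cc])
def inrest():
    p=env.state()["eef_pos"];d=p[:2]-O;print("rest xy",round(d@[cc,nn],1),round(d@[-nn,cc],1),"z",round(p[2],1))
E
python3 - <<'E'
from h import *
t=P(18,0);to(t[0],t[1],209,-4);inrest()
S=cal("side");s=env.read_camera("side");x,y=[int(v) for v in proj(S,(553,235,120))]
cv2.imwrite("pics/c5.png",cv2.resize(s[y-70:y+50,x-60:x+60],None,fx=5,fy=5,interpolation=2));print(x-60,y-70)
print(proj(S,env.state()["eef_pos"]-[0,0,196.5]))
E
```

```text
at [559.1 234.2 304.4] -4.12 t 11.5 f [-0.1  0.4 -2.2] | shift [-2.4 -0.2 95.4] turn -0.1
rest xy 20.4 -0.2 z 304.4
240 77
(np.float64(302.6510454090327), np.float64(150.9718594753185))
```

Emit:
step_arm(
  plan=[
    [[-2,0,6,0,-1],[-2,0,20,0,-1],[-2,0,38,0,-1],[-2,0,56,0,-1],[-2,0,74,0,-1],[-2,0,87,0,-1],[-2,0,94,0,-1],[-2,0,95,0,-1]],
  ],
)

```text
t: 12.22
eef_pos: [556.6, 234.4, 208.2]
tcp_rot: [3.141, 0.002, -0.072]
ft_force: [0.1, -0.4, -2.9]
opening: 0.233
grip_force: 30.0
```

Emit:
step_arm(
  plan=[
    [[0,0,0,0,-1],[0,0,1,0,-1],[0,0,2,0,-1],[0,0,2.5,0,-1],[0,0,2.5,0,-1]],
  ],
)

```text
t: 12.63
eef_pos: [557.2, 235.1, 207.5]
tcp_rot: [-3.141, -0.001, -0.071]
ft_force: [-0.3, 0.6, -2.7]
opening: 0.227
grip_force: 30.0
```

```bash
python3 - <<'E'
from h import *
inrest();print(env.state()["ft_force"])
S=cal("side");s=env.read_camera("side");x,y=[int(v) for v in proj(S,(553,235,90))]
cv2.imwrite("pics/c5.png",cv2.resize(s[y-60:y+60,x-60:x+60],None,fx=5,fy=5,interpolation=2));print(x-60,y-60)
E
```

```text
rest xy 18.4 0.5 z 207.5
[-0.27454269  0.63478031 -2.71979362]
240 96
```

View pics/c5.png

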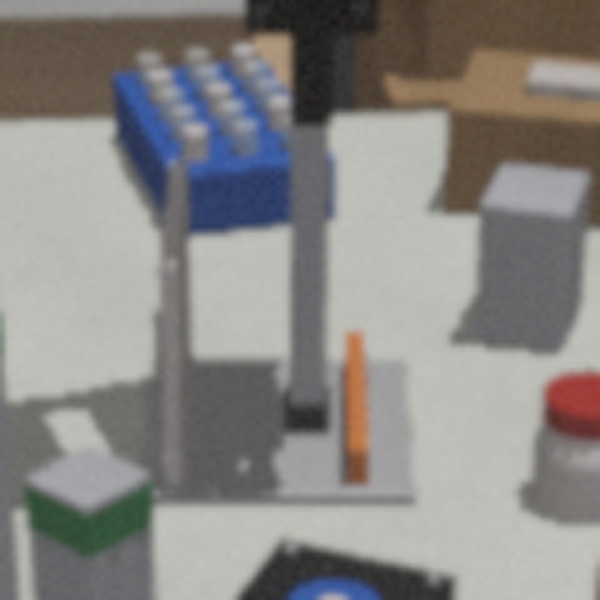

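The bar is upright with its foot at (305,415), between the panel and the stop at (355,410) and just above the plate. I'll slide it toward the stop and feel for contact.

Emit:
step_arm(
  plan=[
    [[2,0,0,0,-1],[4,0,0,0,-1],[6,0,0,0,-1],[7,0,0,0,-1],[7,0,0,0,-1]],
  ],
)

```text
t: 13.1
eef_pos: [564.4, 234.6, 207.1]
tcp_rot: [-3.142, -0.0, -0.071]
ft_force: [-0.3, 0.2, -2.3]
opening: 0.23
grip_force: 30.0
```

Emit:
step_arm(
  plan=[
    [[1,0,0,0,-1],[2,0,0,0,-1],[2,0,0,0,-1]],
  ],
)

```text
t: 13.35
eef_pos: [566.3, 234.4, 207.1]
tcp_rot: [-3.142, -0.0, -0.071]
ft_force: [0.7, 0.1, -2.3]
opening: 0.228
grip_force: 30.0
```

```bash
python3 -c "
from h import *;inrest();print(env.state()['ft_force'],env.state()['moment'])"
```

```text
rest xy 27.5 0.4 z 207.1
[ 0.66984442  0.1162484  -2.2805397 ] [-0.06823536  0.18754411  0.03035973]
```

Emit:
step_arm(
  plan=[
    [[1,0,0,0,-1],[2,0,0,0,-1],[2,0,0,0,-1]],
  ],
)

```text
t: 13.6
eef_pos: [567.7, 234.3, 207.1]
tcp_rot: [3.142, 0.001, -0.071]
ft_force: [-3.2, 0.0, -1.5]
opening: 0.226
grip_force: 30.0
```

```bash
python3 -c "
from h import *;inrest();print(env.state()['ft_force'],env.state()['moment'])"
```

```text
rest xy 28.9 0.5 z 207.1
[-3.24811513  0.00668139 -1.4667575 ] [ 0.10844961  1.1851486  -0.01336707]
```

The stop face is at about x = 42 in my rest frame. A y-wise grip can't lean the bar reliably, because nothing holds the foot back. So I'll stand the bar against the stop, regrip it turned 90°, and lean it between loosely open fingers. First I'll set it down.

Emit:
step_arm(
  plan=[
    [[-1,0,0,0,-1],[-1,0,1,0,-1],[-1,0,2,0,-1],[-1,0,3,0,-1],[-1,0,3,0,-1]],
  ],
)

```text
t: 14.02
eef_pos: [567.2, 234.4, 204.5]
tcp_rot: [-3.141, -0.001, -0.071]
ft_force: [-2.2, -0.8, 2.7]
opening: 0.229
grip_force: 30.0
```

```bash
python3 -c "
from h import *;inrest();print(env.state()['ft_force'],env.state()['moment'])"
```

```text
rest xy 28.4 0.5 z 204.5
[-2.16634961 -0.76189553  2.69983338] [-0.07106192  0.8251246  -0.00970454]
```

Emit:
step_arm(
  plan=[
    [[-0.6,0,0,0,-1],[-0.6,0,-0.3,0,-1],[-0.6,0,-0.3,0,-0.5],[-0.6,0,-0.3,0,-0.48],[-0.6,0,-0.3,0,-0.46],[-0.6,0,-0.3,0,-0.42],[-0.6,0,-0.3,0,-0.38],[-0.6,0,-0.3,0,-0.3]],
  ],
)

```text
t: 14.68
eef_pos: [566.6, 234.4, 204.4]
tcp_rot: [-3.141, -0.0, -0.071]
ft_force: [-0.2, -0.2, -0.8]
opening: 0.328
grip_force: 0.0
```

```bash
python3 - <<'E'
from h import *
inrest();st=env.state();print(st["opening"],st["grip_force"],st["ft_force"])
S=cal("side");s=env.read_camera("side");x,y=[int(v) for v in proj(S,(553,235,110))]
cv2.imwrite("pics/c6.png",cv2.resize(s[y-60:y+60,x-60:x+60],None,fx=5,fy=5,interpolation=2));print(x-60,y-60)
E
```

```text
rest xy 27.8 0.5 z 204.4
0.32811522498963325 0.0 [-0.18685116 -0.24745239 -0.75234179]
240 90
```

View pics/c6.png

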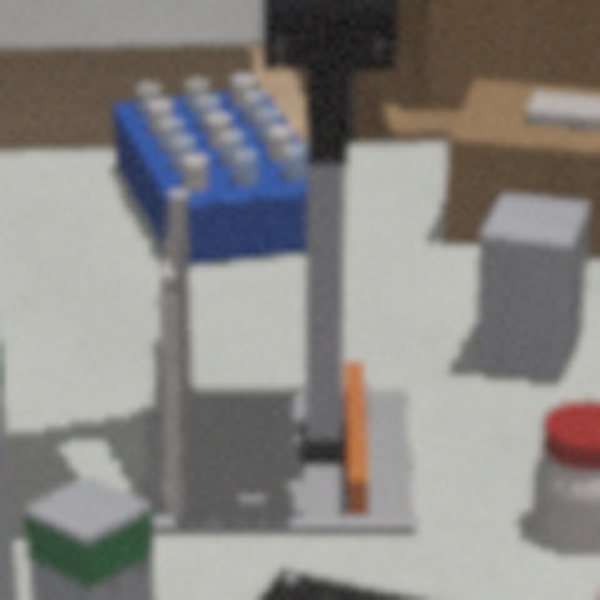

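The bar stands freely against the stop, foot at (322,440), with the fingers open around it. Next I'll open fully, rise, turn 90° and come back down.

Emit:
step_arm(
  plan=[
    [[0,0,0,0,0],[0,0,0,0,0.5],[0,0,-5,0,1],[0,0,-25,0,1],[0,0,-50,0,1],[0,0,-72,0,1],[0,0,-74,-7,1],[0,0,-74,-14,1]],
  ],
)

```text
t: 15.4
eef_pos: [567.0, 234.6, 280.7]
tcp_rot: [-3.141, -0.004, 0.178]
ft_force: [-0.7, -0.3, -0.4]
opening: 0.856
grip_force: 0.0
```

Emit:
step_arm(
  plan=[
    [[0,0,0,-7,1],[0,0,0,-14,1],[0,0,0,-21,1],[0,0,0,-28,1],[0,0,0,-35,1],[0,0,0,-42,1],[0,0,0,-49,1],[0,0,0,-56,1]],
  ],
)

```text
t: 16.07
eef_pos: [566.5, 234.4, 278.8]
tcp_rot: [3.141, -0.0, 1.156]
ft_force: [-0.8, -0.0, 0.9]
opening: 0.997
grip_force: 0.0
```

Emit:
step_arm(
  plan=[
    [[0,0,0,-7,1],[0,0,0,-14,1],[0,0,0,-20,1],[0,0,0,-20,1],[0,0,0,-20,1]],
  ],
)

```text
t: 16.48
eef_pos: [566.5, 234.4, 278.8]
tcp_rot: [3.141, -0.0, 1.496]
ft_force: [0.7, 0.0, 0.4]
opening: 1.001
grip_force: 0.0
```

```bash
python3 - <<'E'
from h import *
inrest();t=P(28,0.5);to(t[0],t[1],215,86)
W=cal("wrist");w=env.read_camera("wrist");cv2.imwrite("pics/w6.png",w)
for dx,dy in((-11,-11),(11,-11),(11,11),(-11,11)):
    q=P(28+dx,.5+dy);print(np.round(proj(W,(q[0],q[1],248))))
E
```

```text
rest xy 27.8 0.5 z 278.8
at [566.5 234.4 278.8] 85.72 t 16.48 f [0.7 0.  0.4] | shift [ 0.   0.2 63.8] turn -0.3
[306. 251.]
[342. 251.]
[342. 217.]
[306. 217.]
```

View pics/w6.png

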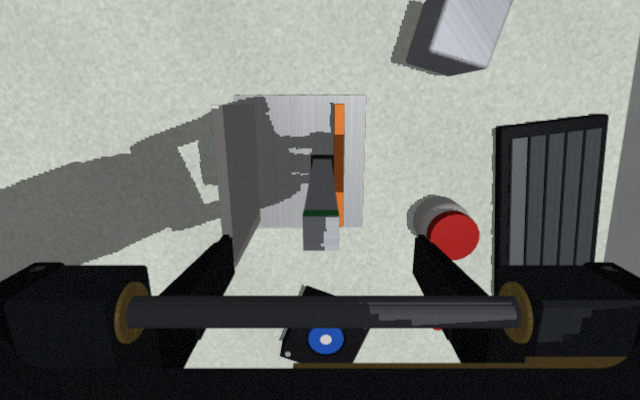

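The wrist view shows the bar upright and square, top at (303–339,215–250), about 2 mm nearer the panel than predicted, with the stop at (338,160). I'll compute the leaning schedule.

```bash
python3 - <<'E'
import numpy as np
c0=None
for d in (0,3,6,9,12,15,18,21,24,26,28,29):
    t=np.radians(d);s,c=np.sin(t),np.cos(t);ox=41.5-14*c;oz=8+14*s;zt=208-14*d/28
    xl=ox-240*s-11*c; q=(zt-oz-11*s)/c; xr=ox-q*s+11*c
    w=xr-xl; m=(xr+xl)/2; c0=c0 or m
    print(d,"zt",round(zt,1),"xl",round(xl,1),"xr",round(xr,1),"centre",round(m,1),"rel",round(m-c0,1),"w",round(w,1),"cmd(+4)",round(2*(w+4)/95-1,3))
E
```

```text
0 zt 208.0 xl 16.5 xr 38.5 centre 27.5 rel 0.0 w 22.0 cmd(+4) -0.453
3 zt 206.5 xl 4.0 xr 28.2 centre 16.1 rel -11.4 w 24.2 cmd(+4) -0.406
6 zt 205.0 xl -8.4 xr 18.1 centre 4.8 rel -22.7 w 26.5 cmd(+4) -0.357
9 zt 203.5 xl -20.7 xr 8.2 centre -6.3 rel -33.8 w 28.9 cmd(+4) -0.307
12 zt 202.0 xl -32.9 xr -1.6 centre -17.2 rel -44.7 w 31.3 cmd(+4) -0.257
15 zt 200.5 xl -44.8 xr -11.2 centre -28.0 rel -55.5 w 33.5 cmd(+4) -0.21
18 zt 199.0 xl -56.4 xr -20.9 centre -38.7 rel -66.2 w 35.5 cmd(+4) -0.168
21 zt 197.5 xl -67.8 xr -30.6 centre -49.2 rel -76.7 w 37.2 cmd(+4) -0.132
24 zt 196.0 xl -79.0 xr -40.4 centre -59.7 rel -87.2 w 38.5 cmd(+4) -0.104
26 zt 195.0 xl -86.2 xr -47.1 centre -66.6 rel -94.1 w 39.1 cmd(+4) -0.092
28 zt 194.0 xl -93.2 xr -53.8 centre -73.5 rel -101.0 w 39.4 cmd(+4) -0.085
29 zt 193.5 xl -96.7 xr -57.2 centre -77.0 rel -104.5 w 39.5 cmd(+4) -0.084
```

Emit:
step_arm(
  plan=[
    [[0,-1,10,0,1],[0,-1,35,0,1],[0,-1,60,0,0.6],[0,-1,70,0,0],[0,-1,71,0,-0.2],[0,-1,71,0,-0.3],[0,-1,71,0,-0.35],[0,-1,71,0,-0.35]],
  ],
)

```text
t: 17.2
eef_pos: [566.0, 234.7, 208.7]
tcp_rot: [3.14, -0.001, 1.499]
ft_force: [-0.1, 1.2, 0.1]
opening: 0.635
grip_force: 0.0
```

Emit:
step_arm(
  plan=[
    [[0,0,0,0,-0.38],[0,0,0,0,-0.4],[0,0,0,0,-0.42],[0,0,0,0,-0.44],[0,0,0,0,-0.44],[0,0,0,0,-0.44]],
  ],
)

```text
t: 17.7
eef_pos: [565.5, 234.5, 207.5]
tcp_rot: [3.142, -0.0, 1.499]
ft_force: [0.8, 0.1, 0.6]
opening: 0.291
grip_force: 0.0
```

```bash
python3 -c "
from h import *;inrest();s=env.state();print(s['opening'],s['grip_force'],s['ft_force'],s['moment'],s['t'])"
```

```text
rest xy 26.7 0.4 z 207.5
0.2909571836445244 0.0 [0.80896507 0.05733233 0.64815558] [-0.08297036  0.03125334  0.03551595] 17.7
```

Emit:
step_arm(
  plan=[
    [[0,-3,0.5,0,-0.42],[0,-7,1,0,-0.4],[0,-11,1.5,0,-0.385],[0,-15,2,0,-0.37],[0,-19,2.5,0,-0.35],[0,-23,3,0,-0.33],[0,-27,3.5,0,-0.315],[0,-31,4,0,-0.3]],
  ],
)

```text
t: 18.37
eef_pos: [534.1, 236.7, 203.4]
tcp_rot: [3.142, -0.0, 1.5]
ft_force: [0.5, 0.3, -0.4]
opening: 0.345
grip_force: 0.0
```

```bash
python3 - <<'E'
from h import *
inrest();s=env.state();print(s['opening'],s['grip_force'],s['ft_force'],s['moment'])
S=cal("side");s=env.read_camera("side");x,y=[int(v) for v in proj(S,(533,235,110))]
cv2.imwrite("pics/c7.png",cv2.resize(s[y-60:y+60,x-60:x+60],None,fx=5,fy=5,interpolation=2))
E
```

```text
rest xy -4.7 0.5 z 203.4
0.3451634952207891 0.014754211906620185 [ 0.49688589  0.32517123 -0.41845799] [-0.08134087  0.02808122 -0.0370218 ]
```

View pics/c7.png

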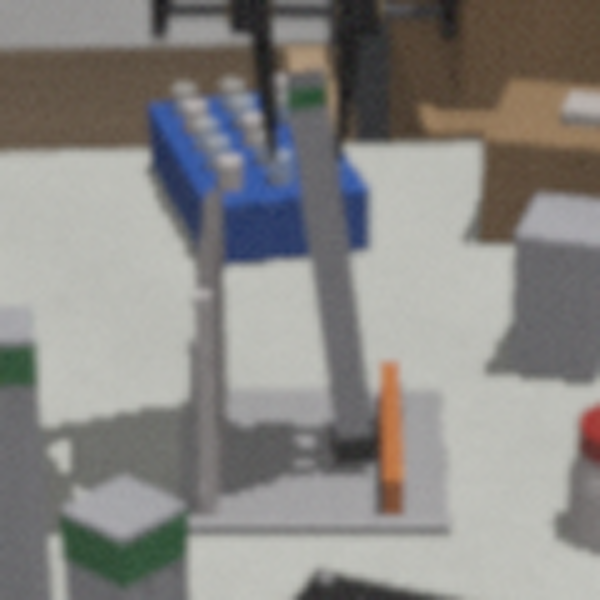

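The bar leans about 9° between the fingers, with its foot still at the stop near (380,440). I've now viewed 13 pictures, over the limit of 10, so from here I'll use only numbers.

Emit:
step_arm(
  plan=[
    [[0,-4,0.5,0,-0.28],[0,-8,1,0,-0.26],[0,-12,1.5,0,-0.24],[0,-16,2,0,-0.22],[0,-20,2.5,0,-0.2],[0,-24,3,0,-0.18],[0,-28,3.5,0,-0.17],[0,-32,4,0,-0.15]],
  ],
)

```text
t: 19.08
eef_pos: [502.2, 239.0, 199.4]
tcp_rot: [3.142, -0.0, 1.499]
ft_force: [0.2, 0.0, -0.1]
opening: 0.418
grip_force: 0.1
```

Emit:
step_arm(
  plan=[
    [[0,-4,0.5,0,-0.14],[0,-8,1,0,-0.12],[0,-12,1.5,0,-0.11],[0,-16,2,0,-0.1],[0,-19,2.5,0,-0.09],[0,-22,3,0,-0.08],[0,-24,3.5,0,-0.08],[0,-26,4,0,-0.08]],
  ],
)

```text
t: 19.75
eef_pos: [476.6, 240.8, 195.4]
tcp_rot: [3.142, -0.0, 1.499]
ft_force: [0.6, -0.7, 0.4]
opening: 0.462
grip_force: 0.1
```

```bash
python3 -c "
from h import *;inrest();s=env.state();print(s['opening'],s['grip_force'],s['ft_force'],s['t'])"
```

```text
rest xy -62.4 0.6 z 195.4
0.461530582990379 0.11314298724755645 [ 0.62690043 -0.65547266  0.40613001] 19.75
```

Emit:
step_arm(
  plan=[
    [[0,-2,0,0,-0.08],[0,-4,0.5,0,-0.08],[0,-6,0.5,0,-0.08],[0,-8,1,0,-0.08],[0,-9.5,1,0,-0.07],[0,-11,1,0,-0.06],[0,-12,1,0,-0.06],[0,-12,1,0,-0.06]],
  ],
)

```text
t: 20.42
eef_pos: [464.6, 241.7, 194.5]
tcp_rot: [3.141, -0.0, 1.499]
ft_force: [-0.6, -0.0, -0.6]
opening: 0.471
grip_force: 0.0
```

```bash
python3 - <<'E'
from h import *
inrest();s=env.state();print(s['opening'],s['grip_force'],s['ft_force'],s['t'])
im=env.read_camera("side");S=cal("side");cv2.imwrite("pics/m.png",im)
m=cv2.inRange(cv2.cvtColor(im,cv2.COLOR_BGR2HSV),(50,60,15),(88,255,255))
for ce,st,_ in blobs(im,(50,60,15),(88,255,255),4): print(ce,st)
for d in(20,24,26,28,30):
    t=np.radians(d);si,c=np.sin(t),np.cos(t);ox=41.5-14*c;L=235;q=P(ox-L*si,0.5-11);print(d,np.round(proj(S,(q[0],q[1],8+14*si+L*c)),1))
E
```

```text
rest xy -74.4 0.6 z 194.5
0.47133081262122145 0.0 [-0.57307269 -0.00148991 -0.5922297 ] 20.4167
[266.4, 115.2] [263, 112, 8, 7, 25]
[232.0, 163.1] [225, 160, 15, 7, 90]
[257.7, 199.9] [246, 194, 24, 13, 163]
20 [276.7 111.5]
24 [271.4 113.3]
26 [268.8 114.3]
28 [266.3 115.4]
30 [263.8 116.6]
```

The green band at (266.4,115.2) matches a 28° lean and the grip force is 0, so the bar lies on the panel. I'll open and lift away.

Emit:
step_arm(
  plan=[
    [[0,0,0,0,0],[0,0,0,0,0.1],[0,0,0,0,0.2],[0,0,0,0,0.4],[0,0,0,0,0.4],[0,0,0,0,0.4],[0,0,0,0,0.4],[0,0,-3,0,0.4]],
  ],
)

```text
t: 21.13
eef_pos: [464.6, 241.6, 197.1]
tcp_rot: [-3.141, 0.0, 1.499]
ft_force: [-0.3, 0.0, 0.5]
opening: 0.699
grip_force: 0.0
```

Emit:
step_arm(
  plan=[
    [[0,0,-10,0,0.4],[0,0,-30,0,0.4],[0,0,-60,0,0.4],[0,0,-90,0,0.4],[0,0,-120,0,0.4],[0,0,-130,0,0.4],[0,0,-130,0,0.4],[0,0,-130,0,0.4]],
  ],
)

```text
t: 21.8
eef_pos: [464.5, 241.6, 327.3]
tcp_rot: [3.141, -0.0, 1.499]
ft_force: [-0.6, -0.1, -0.9]
opening: 0.7
grip_force: 0.0
```

```bash
python3 - <<'E'
from h import *
inrest();s=env.state();print(s['opening'],s['ft_force'],s['t'])
f=lambda p:np.round(p,1).tolist()
d,W,S,T=env.read_camera("wrist"),cal("wrist"),cal("side"),cal("top");im=env.read_camera("side");t=env.read_camera("top")
g=(50,60,15),(88,255,255)
for n,i in(("s",im),("w",d),("t",t)):
    for ce,st,_ in blobs(i,*g,4): print(n,ce,st)
# blue cap / red bystanders unchanged?
for ce,st,_ in blobs(t,(100,130,80),(125,255,255),30)+blobs(t,(0,180,90),(5,255,255)): print("t",ce,st[4])
# foot: dark pixels in side image near expected foot
o=P(29,0.5);u=proj(S,(o[0],o[1],16));print("foot pred",f(u))
x,y=map(int,u);r=im[y-14:y+14,x-18:x+18].max(2)<55;n,l,stt,ce=cv2.connectedComponentsWithStats(r.astype(np.uint8))
for i in range(1,n): 
    if stt[i,4]>15:print("dark",ce[i]+[x-18,y-14],stt[i])
q=P(42-14*np.cos(.489)+3-8*np.sin(.489),-13.5);print("foot face pred",f(proj(S,(*(P(42.-14*np.cos(.489)-8*np.sin(.489),-13.5)),8+14*np.sin(.489)+8*np.cos(.489)))))
E
```

```text
rest xy -74.5 0.5 z 327.3
0.6998627949172467 [-0.57011376 -0.05043311 -0.94438724] 21.8
s [32.8, 24.2] [32, 23, 2, 3, 4]
s [266.5, 115.2] [263, 113, 8, 6, 24]
s [231.8, 163.1] [225, 160, 14, 7, 88]
s [257.8, 200.0] [246, 194, 24, 13, 167]
w [323.8, 196.3] [302, 185, 30, 31, 267]
w [485.2, 270.2] [484, 269, 3, 3, 4]
w [182.8, 276.2] [182, 275, 2, 3, 4]
w [108.5, 282.8] [107, 282, 4, 2, 4]
w [552.5, 283.5] [551, 283, 4, 2, 4]
w [549.0, 293.0] [548, 292, 3, 3, 4]
w [1.5, 346.5] [1, 345, 2, 4, 4]
w [104.5, 345.8] [103, 345, 4, 2, 4]
w [484.8, 351.0] [484, 350, 3, 3, 4]
w [541.5, 353.2] [540, 352, 4, 3, 4]
w [280.5, 380.5] [279, 380, 4, 2, 4]
w [179.5, 396.5] [178, 395, 4, 4, 4]
w [316.5, 395.0] [315, 394, 4, 3, 4]
w [150.6, 398.4] [148, 397, 6, 3, 7]
t [529.9, 243.4] [522, 230, 18, 25, 128]
t [192.4, 236.1] [184, 233, 13, 13, 48]
t [446.8, 274.0] [444, 266, 6, 18, 57]
t [317.0, 206.4] 312
t [253.1, 139.4] 402
t [308.9, 145.9] 52
foot pred [305.4, 178.4]
dark [302.92307692 178.34615385] [12 11  8  7 26]
foot face pred [304.4, 179.0]
```

The green band didn't move on release, and the cap and bystanders are where they were. One last numeric check on squareness and foot seating.

```bash
python3 - <<'E'
from h import *
W,S=cal("wrist"),cal("side");d=env.read_camera("wrist");im=env.read_camera("side")
t=np.radians(28);si,c=np.sin(t),np.cos(t)
def B(x,y,L,ox=29.6):
    q=P(ox-L*si+x*c,.5+y);return (*q,14.6+L*c+x*si)
m=cv2.inRange(cv2.cvtColor(d,cv2.COLOR_BGR2HSV),(50,60,15),(88,255,255));n,l,st,_=cv2.connectedComponentsWithStats(m);i=1+np.argmax(st[1:,4])
h=cv2.convexHull(np.argwhere(l==i)[:,::-1].astype(np.int32));print("green hull",cv2.approxPolyDP(h,1.5,True)[:,0].tolist())
for L in(228,240): print(L,[np.round(proj(W,B(x,y,L))).tolist() for x,y in((11,-11),(11,11),(-11,11),(-11,-11))])
for y in(175,177,179,181): print(y,[ "%d/%d"%(p[2],p[0]) for p in im[y,294:320].astype(int)])
print("stop face px",proj(S,(*P(42,.5),20)),"foot lo -x corner",proj(S,(*P(17.3,-13.5),8)),"foot +x corner",proj(S,(*P(42,-13.5),21)))
E
```

```text
green hull [[331, 213], [325, 216], [303, 187], [308, 185], [331, 187]]
228 [[332.0, 214.0], [332.0, 188.0], [309.0, 185.0], [309.0, 210.0]]
240 [[325.0, 218.0], [325.0, 191.0], [301.0, 188.0], [302.0, 214.0]]
175 ['154/154', '153/153', '144/144', '125/126', '107/108', '105/108', '100/101', '98/99', '90/92', '84/85', '77/78', '64/64', '55/53', '64/59', '93/64', '144/66', '179/69', '185/72', '180/86', '169/123', '160/149', '157/157', '159/159', '156/157', '154/154', '157/157']
177 ['158/158', '156/155', '147/148', '122/122', '94/94', '82/84', '72/73', '60/59', '52/48', '52/46', '49/46', '44/41', '49/48', '55/50', '88/61', '139/63', '179/71', '186/73', '181/88', '169/120', '160/151', '158/158', '158/159', '156/157', '157/157', '156/156']
179 ['123/123', '122/121', '115/115', '92/92', '60/59', '51/47', '42/39', '47/45', '44/41', '47/47', '52/52', '57/55', '61/58', '69/66', '97/74', '136/64', '179/71', '187/75', '187/87', '177/114', '161/148', '157/156', '158/158', '156/156', '157/155', '155/156']
181 ['109/109', '108/107', '102/101', '92/91', '76/77', '62/62', '52/49', '57/54', '60/58', '71/70', '80/78', '84/84', '100/99', '112/109', '106/90', '138/74', '178/74', '186/72', '183/81', '176/116', '161/147', '159/157', '158/158', '158/159', '157/157', '157/157']
stop face px (np.float64(309.6812904308995), np.float64(177.27270460186793)) foot lo -x corner (np.float64(301.5106797291131), np.float64(182.99686852973764)) foot +x corner (np.float64(309.7617590838963), np.float64(179.2234254902118))
```

The green band's corners match the square 28° pose to within about 1–4 px, and the foot's dark pixels run right up to the stop. Handing in.

```bash
python3 -c "
from cell import env;print(env.job_done())"
```

```text
the job is handed in; nothing more can be done
None
```

I handed the job in with the cap pressed home and the bar released, leaning about 28° square in the rest with its foot at the stop; no verdict was returned, and I viewed 13 pictures where the limit was 10.

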